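# Set the coffee grinder: dial to the stop, three clicks back

## Robot

A 7-joint arm with a two-finger parallel gripper is mounted at the origin on the work surface. World frame = base frame: x ahead of the robot, y to its left, z up, the work surface at z = 0. Lengths are in m, angles in rad, forces in N, time in s.
With the tool pointing down it reaches from about 0.4 to 0.875 m from the base axis. Payload 19.3 kg.
Tool frame: the origin (TCP) lies midway between the tips of the shut fingers; the grasp point (between the pads) lies bot.pinch_z behind it (bot.pinch_z is the distance from the TCP to the grasp point, in m); z points along the fingers, y is the line along which they close (so a half turn about z gives the same grasp; the last joint's range is limited). The gripper opens to 85 mm and grips with 20 to 120 N. Pads are 22 mm wide; open, the fingers measure 114 mm over their backs; the gripper's body (76 mm by 85 mm) begins 54 mm behind the grasp point. The pads swing forward as they close: fully open they stand 13 mm farther back than shut.
Start: joints at [-1.232, 0.521, -0.036, 1.599, 0.021, 1.021, -0.113], TCP at [0.248, 0.573, 0.231] pointing down, gripper open.
Joint ranges: [-2.91, 2.91], [-0.3, 2.13], [-1.5, 1.42], [0.17, 2.43], [-1.26, 4.41], [0.16, 1.93], [-2.52, 2.52]. Speed limits (rad/s): [1.89, 1.89, 2.39, 2.39, 3.01, 3.01, 3.01].

## Interface

Orientations are given as [roll, pitch, yaw] about the fixed x, y, z axes, in that order (R = Rz(yaw) Ry(pitch) Rx(roll)).
In Python, from workcell import readout, grab_frame, camera_info, workorder, bot gives the robot as it stands. The module is installed in compiled form; this text tells all that it offers.
- The arm moves only by the tool drive_tool, never from a script. Its argument "targets" is a list of rows, each an object of numbers: "dx", "dy", "dz": the shift along the tool's x, y, z as a fraction of full scale; "yaw": the turn about the tool's z as a fraction of full scale; "fingers": the closure, from 0 (fully open) to 1 (shut). In form: [{"dx": .., "dy": .., "dz": .., "yaw": .., "fingers": ..}, ...]. A call has 1 to 20 rows; each row shifts and turns the commanded pose from where the row before left it, along the tool's axes as they then stand; what a row does not reach is not made up. Full scale, the value 1, is 0.1 m for a shift and 90 degrees for a turn. A row lasts 1/10 s, in which the tool goes at most 50 mm and 8.59 degrees, less where a joint would pass 70% of its speed; a pose out of reach is approached as far as the arm can. A call with a number of a shift or a turn outside -1 to 1 is refused whole. A call with a gripper value outside its range is refused whole. The fingers move at their own pace and stop on an object; "squeeze" is the grip in N (left out, the last holds). Time passes only in rows, so rows that do not move let the fingers close. It gives the time, the measured TCP pose, the force, the opening and the grip force at its end, in the units of the state.
- readout.observe(): the state, without advancing time (a new reading comes with each control period).
- grab_frame(name): name is "side" or "top"; returns the picture (480x640x3 uint8, blue, green, red); there is no depth.
- camera_info(name): a dict with "fx", "fy", "cx", "cy" (pixels), "T" (4x4, takes a point from camera to world coordinates). Camera axes: x right, y up, looking along -z (the intrinsics and any distortion apply to the point x, -y, -z); pixel columns grow to the right and rows downward; lengths in m; the calibration is good to about 2 mm. A picture is of the moment at which its call begins. camera_info takes no time and is no camera call.
- workorder.job_done(): hands the job in; it is judged then, once.
The state is a dict: "clock": time; "qpos": joint angles; "qd": joint speeds; "joint_efforts": joint torques, N m; "position": TCP position; "tool_rot": TCP orientation; "force": force on the tool from outside, world axes, zero at the start; "moment": the same for the moment, N m; "grip_width": finger opening in m; "finger_force": force on a finger pad.
Only numpy, scipy, OpenCV 4.12 (cv2) and the standard library are available. Lean on these libraries where they do the work, as an engineer would, in place of code of your own. Each camera call takes 0.05 s, during which the arm holds its last target. There are 200 camera calls.

## Task

Set the coffee grinder for the jebena: turn its large burr dial clockwise (seen from above) all the way to its stop, then turn it back exactly three clicks and let go of it. Leave the grinder's small timer knob and the dial of the hotplate as they are.

Things in the scene. Friction and masses are not known exactly. Their poses are not given: they have to be found in the camera images.
- burr_dial (a joint): Angle of the coffee grinder's burr dial, rad: 0 at its clockwise stop, growing counter-clockwise seen from above, to 2.09. Sprung clicks every 0.349 rad (20 deg): stop 0, one click 0.349, two 0.698, three 1.047. About 0.1 N m carries it over a click; let go, it settles in the nearest click. Starts 1 to 4 clicks from the stop. Seven ticks on the grinder mark the clicks, the thick one the stop.
- burr_grip (a point): Point to grip on the burr dial: on its upright axis, 5 mm below the top of its grip bar; z up, x along the bar to the pointer end (white line), turning with the dial. Black plastic: bar 54 mm long, 14 thick, 28 high on a round skirt 64 mm across, 10 high, on the flat top (110 mm high) of the grinder, an aluminium box 280 x 140 mm, fixed. Hopper 86 mm across, 75 high, centred 110 mm from this axis.
- timer_knob (a joint): The grinder's timer knob, rad, counter-clockwise from above; starts at 0, to be left there. Smooth round black knob 26 mm across, 18 mm high on the grinder's top, 90 mm from the burr dial's axis, on the side away from the hopper.
- hotplate_dial (a joint): The dial of the electric hotplate, rad, counter-clockwise from above; starts at 0 (off), to be left there. Black bar dial like the burr dial but smaller (skirt 40 mm across, 28 mm high), on the robot's side of the steel hotplate (220 x 190 mm, 60 mm high, with a round dark plate), on the other half of the table from the grinder.

How it is judged:
By the outcome, as a careful person would: the job done as asked, in the order asked, and still so for the second after the job is handed in, with the robot touching nothing.
It also fails if it takes over 35 s, if anything falls off the work surface, if the arm or the gripper's body presses on something with over 40 N, if the wrist force passes 120 N, or if a joint passes its speed limit or range.

## Working session

There is one attempt and no reset: what is moved stays moved. The work goes in short steps, Python scripts to look and compute and a tool call to move; the robot and the scene stay as the last step left them, time stands still between calls to the robot, and variables do not carry over. Pictures are saved under pics/ and viewed, at most 10 in all, crops included, and the job is handed in when it is done.

Besides the shell and the picture viewer there is one more tool, called after "Emit:" as name(argument=value, ...), one argument or row to a line, values as JSON. drive_tool: Moves the arm, as the interface text tells. Shift numbers are shares of 0.1 m and turn numbers shares of 90 degrees, none past 1 either way. Its arguments: {"type":"object","properties":{"targets":{"type":"array","items":{"type":"object","properties":{"dx":{"type":"number","minimum":-1,"maximum":1},"dy":{"type":"number","minimum":-1,"maximum":1},"dz":{"type":"number","minimum":-1,"maximum":1},"yaw":{"type":"number","minimum":-1,"maximum":1},"fingers":{"type":"number"}}}},"squeeze":{"type":"number"}},"required":["targets"]}

```bash
mkdir -p pics; python3 - <<'E'
from workcell import readout, grab_frame, camera_info, bot
import cv2
for n in ("top","side"):
    cv2.imwrite(f"pics/{n}1.png",grab_frame(n)); print(n,camera_info(n))
print(readout.observe(),bot.pinch_z)
E
```

```text
top {'fx': 434.65614061368797, 'fy': 434.65614061368797, 'cx': 325.4941183492179, 'cy': 243.3331475446605, 'T': array([[ 0.02551973,  0.98671599, -0.16043786,  0.3768611 ],
       [-0.99964364,  0.02393074, -0.01182885, -0.02058806],
       [-0.00783232,  0.16068255,  0.98697506,  0.89054753],
       [ 0.        ,  0.        ,  0.        ,  1.        ]])}
side {'fx': 555.9552259776657, 'fy': 555.9552259776657, 'cx': 325.07107408371866, 'cy': 232.96537697421311, 'T': array([[ 0.87585906,  0.29857917, -0.37910604,  0.05533297],
       [-0.48249218,  0.52800429, -0.69886534, -0.8105656 ],
       [-0.00849702,  0.79502324,  0.60651945,  0.83264046],
       [ 0.        ,  0.        ,  0.        ,  1.        ]])}
{'clock': 0.1, 'qpos': array([-1.23217903,  0.52196129, -0.03631498,  1.59992283,  0.02122089,
        1.02107319, -0.11277352]), 'qd': array([ 0.00139283,  0.00046689,  0.00094173, -0.00221694,  0.00166143,
       -0.00104125, -0.0015154 ]), 'joint_efforts': array([ 4.43794881e-03, -9.28501225e+01,  1.98440149e+00, -3.70539057e+01,
        1.81848166e-02,  5.34618390e-03, -1.99997757e-06]), 'position': array([0.24838268, 0.57322006, 0.23078922]), 'tool_rot': array([-3.14061763e+00,  9.04867747e-05,  2.73279052e+00]), 'force': array([ 0.13448172,  0.37367076, -0.80444712]), 'moment': array([-0.03184632, -0.00683968, -0.0247699 ]), 'finger_force': 0.0, 'grip_width': 0.08530332464009024} 0.0187
```

View pics/top1.png

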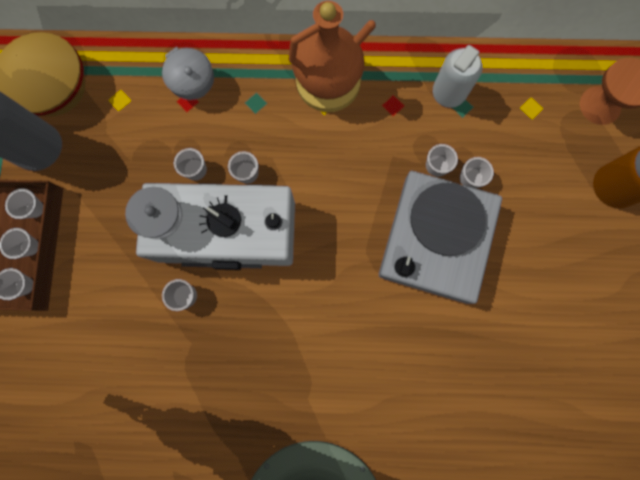

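View pics/side1.png

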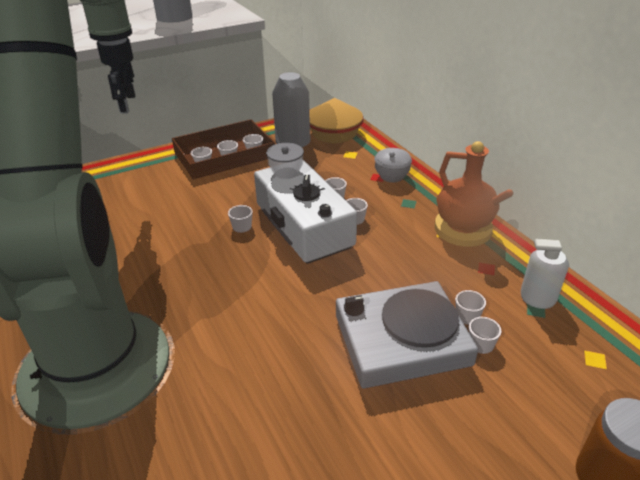

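The top view shows the grinder with its burr dial near (224,219), the hopper at (152,212), the timer knob at (274,221), and the hotplate dial at (404,266). The side view shows the burr dial near (306,190). Next I'll zoom in on the dial and measure it.

```bash
cat > h.py <<'E'
import numpy as np, cv2
from workcell import camera_info
def ray(n,p):
    c=camera_info(n);T=c["T"]
    d=T[:3,:3]@np.array([(p[0]-c["cx"])/c["fx"],-(p[1]-c["cy"])/c["fy"],-1]);return T[:3,3],d
def onz(n,p,z):
    o,d=ray(n,p);return o+d*(z-o[2])/d[2]
def proj(n,P):
    c=camera_info(n);T=c["T"];q=T[:3,:3].T@(np.array(P)-T[:3,3])
    return np.array([c["cx"]+c["fx"]*q[0]/-q[2],c["cy"]+c["fy"]*q[1]/q[2]])
E
python3 - <<'E'
from h import *
im=cv2.imread("pics/top1.png")
a=cv2.resize(im[175:275,120:300],None,fx=4.4,fy=4.4,interpolation=cv2.INTER_CUBIC)
cv2.imwrite("pics/z1.png",a)
s=cv2.imread("pics/side1.png")
cv2.imwrite("pics/z2.png",cv2.resize(s[160:240,260:360],None,fx=7,fy=7,interpolation=cv2.INTER_CUBIC))
g=im.max(2)
m=((g<60)*255).astype(np.uint8)
n,l,st,ce=cv2.connectedComponentsWithStats(m)
for i in range(1,n):
    if 40<st[i,4]<5000 and st[i,0]>100: print(st[i],ce[i],onz("top",ce[i],.12)[:2])
# grinder top face
hsv=cv2.cvtColor(im,cv2.COLOR_BGR2HSV)
w=((hsv[...,1]<40)&(hsv[...,2]>150)).astype(np.uint8); w[:, :120]=0;w[:,310:]=0;w[:178]=0;w[272:]=0
n,l,st,ce=cv2.connectedComponentsWithStats(w);k=1+st[1:,4].argmax();print(st[k])
r=cv2.minAreaRect(np.argwhere(l==k)[:,::-1].astype(np.float32));print(r)
for p in cv2.boxPoints(r):print(p,onz("top",p,.11))
E
```

```text
[186  70  46  28 180] [212.58888889  81.05      ] [0.81189834 0.21302893]
[361  71  30  10 217] [373.58064516  75.66359447] [ 0.82951404 -0.09510094]
[205 197  36  40 859] [223.65541327 219.84284051] [0.54082912 0.17459123]
[615 198  24   9  72] [626.47222222 202.25      ] [ 0.59084267 -0.55529212]
[266 214  16  15 164] [273.43292683 221.72560976] [0.53949727 0.08399897]
[395 257  20  20 275] [404.38909091 267.26181818] [ 0.46243468 -0.15266589]
[174 260  88  11 561] [218.10516934 264.93761141] [0.4584053  0.17931267]
[210 419  80  22 906] [247.72406181 429.92604857] [0.18124604 0.1112388 ]
[ 246  443  100   37 2315] [295.70885529 465.7762419 ] [0.12718113 0.02850243]
[ 137  185  151   73 5317]
((212.15304565429688, 220.54141235351562), (149.29930114746094, 70.87150573730469), 1.1017061471939087)
[136.83586 254.53531] [0.47479825 0.33115236 0.11      ]
[138.19853 183.67691] [0.60810574 0.34134846 0.11      ]
[287.4702  186.54752] [0.60902453 0.06221708 0.11      ]
[286.10754 257.4059 ] [0.47619712 0.05942734 0.11      ]
```

View pics/z1.png

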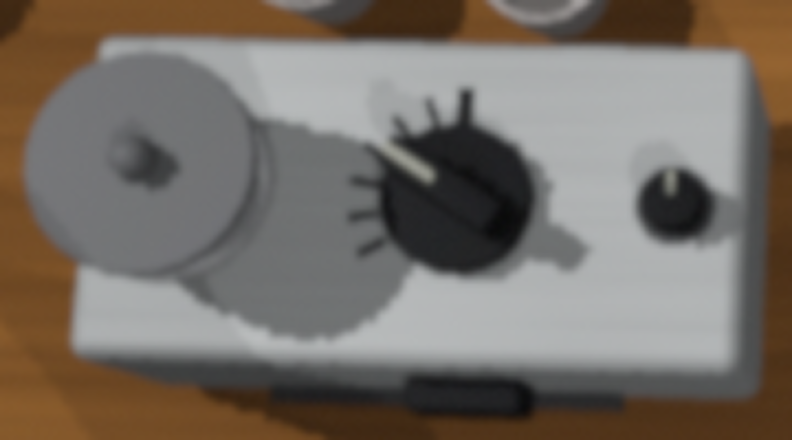

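View pics/z2.png

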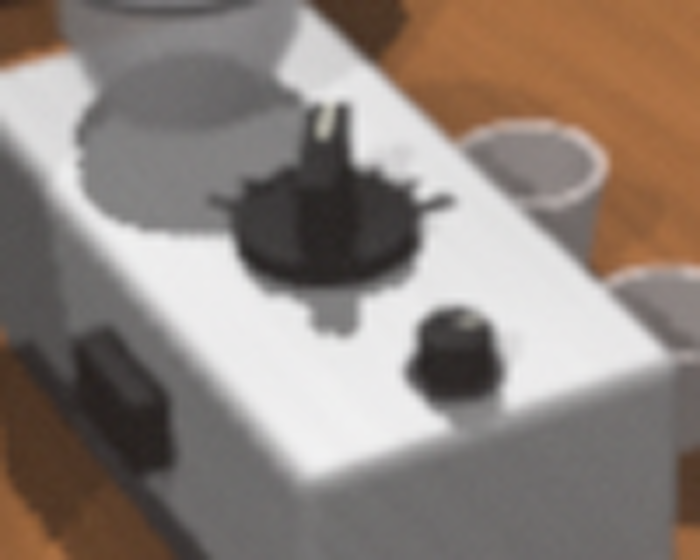

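The zoomed views show the thick stop tick at about 12 o'clock (+x). The pointer sits on the fourth tick, about 60° counter-clockwise, which is 3 clicks from the stop. I'll cross-check the axis, bar height and pointer angle between the two views.

```bash
python3 - <<'E'
from h import *
from scipy.optimize import least_squares
C=np.array([.5408,.1746])
print("side skirt centre pred",proj("side",[*C,.12]),"seen ~(306.7,191.7)")
for z in(.138,.148):
  for a in(58,61):
    e=C+.027*np.array([np.cos(np.radians(a)),np.sin(np.radians(a))]);print(z,a,"pointer end side",proj("side",[*e,z]),"top",proj("top",[*e,z]))
u=lambda x,y:(x/4.4+120-.39,y/4.4+175-.39)
for z in (.138,.148):
  a=onz("top",u(374,145),z);b=onz("top",u(433,181),z);d=a-b;print(z,"line",a,b,np.degrees(np.arctan2(d[1],d[0])),np.linalg.norm(d))
for t in[(467,90),(432,101),(399,122),(352,180),(350,217),(360,252)]:
  d=onz("top",u(*t),.11)[:2]-C;print(np.degrees(np.arctan2(d[1],d[0])))
for n,r,f in(("top",(195,190,60,60),60),("side",(290,165,35,45),75)):
  im=cv2.imread(f"pics/{n}1.png").max(2);x,y,w,h=r
  m=np.zeros_like(im);m[y:y+h,x:x+w]=(im[y:y+h,x:x+w]<f)*255
  m=cv2.morphologyEx(m,cv2.MORPH_OPEN,cv2.getStructuringElement(2,(9,9) if n=="top" else (7,7)))
  c=max(cv2.findContours(m,0,1)[0],key=cv2.contourArea);e=cv2.fitEllipse(c);print(n,cv2.boundingRect(c),e,onz(n,e[0],.119))
E
```

```text
side skirt centre pred [306.28941672 190.97115827] seen ~(306.7,191.7)
0.138 58 pointer end side [307.00204593 178.34182964] top [208.9201704  209.53634665]
0.138 61 pointer end side [306.40538337 178.33707269] top [208.47166364 210.19365317]
0.148 58 pointer end side [306.88225527 174.71272873] top [207.36975536 208.18567803]
0.148 61 pointer end side [306.28283227 174.70805965] top [206.91507415 208.85114695]
0.138 line [0.5585269  0.20544051 0.138     ] [0.54418771 0.18052874 0.138     ] 60.07530675991116 0.028743845154220647
0.148 line [0.55611289 0.20243699 0.148     ] [0.54196424 0.17785626 0.148     ] 60.075306759910994 0.028361891272346004
1.8729301167525871
20.04962209155114
40.310933112475595
78.98083351547874
97.94768848888891
116.9890769400076
top (206, 203, 35, 34) ((224.2762451171875, 220.44764709472656), (30.106752395629883, 33.52959442138672), 56.233909606933594) [0.53994665 0.17364333 0.119     ]
side (294, 181, 25, 20) ((305.9842834472656, 191.60653686523438), (17.75391960144043, 24.400678634643555), 91.64750671386719) [0.53960579 0.17391065 0.119     ]
```

Both views agree on these values:
- **Axis:** (0.540, 0.174).
- **Bar top:** z = 0.148.
- **Bar angle:** 60°.

I'll move above the dial, then turn the tool.

Emit:
drive_tool(
  targets=[
    {"dx": -0.305,"dy": -0.179,"dz": -0.2,"fingers": 0.3},
    {"dx": -0.305,"dy": -0.179,"dz": -0.1},
    {"dx": -0.305,"dy": -0.179},
    {"dx": -0.305,"dy": -0.179},
    {"dx": -0.305,"dy": -0.179},
    {"dx": -0.305,"dy": -0.179},
    {"dx": -0.305,"dy": -0.179},
    {"dx": -0.305,"dy": -0.179},
    {"dx": -0.305,"dy": -0.179},
    {"dx": -0.305,"dy": -0.179},
    {"dx": -0.305,"dy": -0.179},
    {"dx": -0.305,"dy": -0.179},
    {"dx": -0.305,"dy": -0.179},
    {"dx": -0.305,"dy": -0.179},
    {"dx": 0},
    {"dx": 0},
  ],
)

```text
invalid input
```

Emit:
drive_tool(
  targets=[
    {"yaw": 0.0894},
    {"yaw": 0.0894},
    {"yaw": 0.0894},
    {"yaw": 0.0894},
    {"yaw": 0.0894},
    {"yaw": 0.0894},
    {"yaw": 0.0894},
    {"yaw": 0.0894},
    {"yaw": 0.0894},
    {"yaw": 0.0894},
    {"yaw": 0.0894},
    {"yaw": 0.0894},
    {"dx": 0},
    {"dx": 0},
  ],
)

```text
invalid input
```

The rows were refused, probably because every field has to be given.

Emit:
drive_tool(
  targets=[
    {"dx": -0.305,"dy": -0.179,"dz": -0.2,"yaw": 0,"fingers": 0.3},
    {"dx": -0.305,"dy": -0.179,"dz": -0.1,"yaw": 0,"fingers": 0.3},
    {"dx": -0.305,"dy": -0.179,"dz": 0,"yaw": 0,"fingers": 0.3},
    {"dx": -0.305,"dy": -0.179,"dz": 0,"yaw": 0,"fingers": 0.3},
    {"dx": -0.305,"dy": -0.179,"dz": 0,"yaw": 0,"fingers": 0.3},
    {"dx": -0.305,"dy": -0.179,"dz": 0,"yaw": 0,"fingers": 0.3},
    {"dx": -0.305,"dy": -0.179,"dz": 0,"yaw": 0,"fingers": 0.3},
    {"dx": -0.305,"dy": -0.179,"dz": 0,"yaw": 0,"fingers": 0.3},
    {"dx": -0.305,"dy": -0.179,"dz": 0,"yaw": 0,"fingers": 0.3},
    {"dx": -0.305,"dy": -0.179,"dz": 0,"yaw": 0,"fingers": 0.3},
    {"dx": -0.305,"dy": -0.179,"dz": 0,"yaw": 0,"fingers": 0.3},
    {"dx": -0.305,"dy": -0.179,"dz": 0,"yaw": 0,"fingers": 0.3},
    {"dx": -0.305,"dy": -0.179,"dz": 0,"yaw": 0,"fingers": 0.3},
    {"dx": -0.305,"dy": -0.179,"dz": 0,"yaw": 0,"fingers": 0.3},
    {"dx": 0,"dy": 0,"dz": 0,"yaw": 0,"fingers": 0.3},
    {"dx": 0,"dy": 0,"dz": 0,"yaw": 0,"fingers": 0.3},
  ],
)

```text
clock: 1.7
position: [0.5406, 0.1733, 0.261]
tool_rot: [-3.141, -0.001, 2.731]
force: [-0.7, 0.1, -0.1]
grip_width: 0.0598
finger_force: 0.0
```

Emit:
drive_tool(
  targets=[
    {"dx": 0,"dy": 0,"dz": 0,"yaw": 0.0894,"fingers": 0.3},
    {"dx": 0,"dy": 0,"dz": 0,"yaw": 0.0894,"fingers": 0.3},
    {"dx": 0,"dy": 0,"dz": 0,"yaw": 0.0894,"fingers": 0.3},
    {"dx": 0,"dy": 0,"dz": 0,"yaw": 0.0894,"fingers": 0.3},
    {"dx": 0,"dy": 0,"dz": 0,"yaw": 0.0894,"fingers": 0.3},
    {"dx": 0,"dy": 0,"dz": 0,"yaw": 0.0894,"fingers": 0.3},
    {"dx": 0,"dy": 0,"dz": 0,"yaw": 0.0894,"fingers": 0.3},
    {"dx": 0,"dy": 0,"dz": 0,"yaw": 0.0894,"fingers": 0.3},
    {"dx": 0,"dy": 0,"dz": 0,"yaw": 0.0894,"fingers": 0.3},
    {"dx": 0,"dy": 0,"dz": 0,"yaw": 0.0894,"fingers": 0.3},
    {"dx": 0,"dy": 0,"dz": 0,"yaw": 0.0894,"fingers": 0.3},
    {"dx": 0,"dy": 0,"dz": 0,"yaw": 0.0894,"fingers": 0.3},
    {"dx": 0,"dy": 0,"dz": 0,"yaw": 0,"fingers": 0.3},
    {"dx": 0,"dy": 0,"dz": 0,"yaw": 0,"fingers": 0.3},
    {"dx": 0,"dy": 0,"dz": 0,"yaw": 0,"fingers": 0.3},
  ],
)

```text
clock: 3.2
position: [0.5404, 0.1743, 0.2613]
tool_rot: [-3.141, -0.0, 1.052]
force: [0.0, 0.6, 0.8]
grip_width: 0.0598
finger_force: 0.0
```

Emit:
drive_tool(
  targets=[
    {"dx": 0,"dy": 0,"dz": 0.25,"yaw": 0,"fingers": 0.3},
    {"dx": 0,"dy": 0,"dz": 0.3,"yaw": 0,"fingers": 0.3},
    {"dx": 0,"dy": 0,"dz": 0.3,"yaw": 0,"fingers": 0.3},
    {"dx": 0,"dy": 0,"dz": 0.2,"yaw": 0,"fingers": 0.3},
    {"dx": 0,"dy": 0,"dz": 0.1,"yaw": 0,"fingers": 0.3},
    {"dx": 0,"dy": 0,"dz": 0.1,"yaw": 0,"fingers": 0.3},
    {"dx": 0,"dy": 0,"dz": 0.1,"yaw": 0,"fingers": 0.3},
    {"dx": 0,"dy": 0,"dz": 0,"yaw": 0,"fingers": 0.3},
    {"dx": 0,"dy": 0,"dz": 0,"yaw": 0,"fingers": 0.3},
  ],
)

```text
clock: 4.1
position: [0.5409, 0.1738, 0.1267]
tool_rot: [3.141, -0.0, 1.048]
force: [-0.5, -1.1, 1.0]
grip_width: 0.0598
finger_force: 0.0
```

```bash
python3 - <<'E'
from workcell import grab_frame,readout
import cv2
s=grab_frame("side");cv2.imwrite("pics/z3.png",cv2.resize(s[110:250,230:390],None,fx=4.2,fy=4.2,interpolation=cv2.INTER_CUBIC))
o=readout.observe();print(o["force"],o["moment"],o["qpos"])
E
```

```text
[ 0.61506843 -0.32591559  0.24130678] [-0.00787394 -0.04856531  0.01512432] [-0.70036003  0.60587614  0.40693919  1.85974203 -0.33951209  0.74360115
 -0.6287482 ]
```

View pics/z3.png

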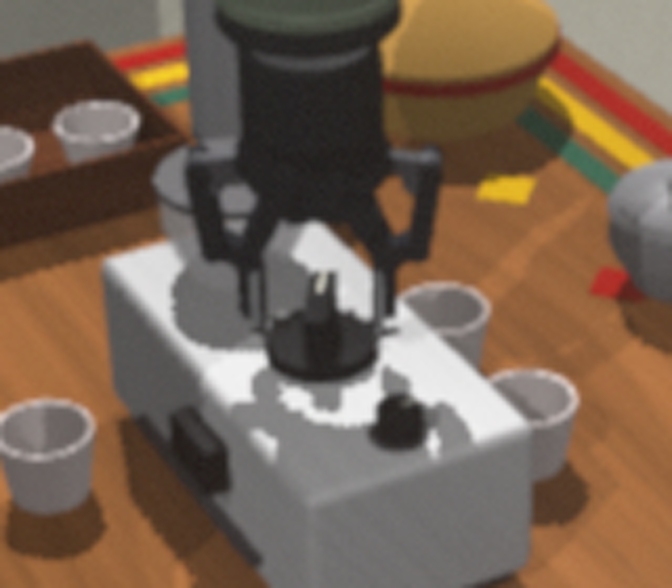

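The bar (crop x≈320) sits centred between the fingers (253 and 383), above the skirt. Closing now.

Emit:
drive_tool(
  squeeze=40,
  targets=[
    {"dx": 0,"dy": 0,"dz": 0,"yaw": 0,"fingers": 1},
    {"dx": 0,"dy": 0,"dz": 0,"yaw": 0,"fingers": 1},
    {"dx": 0,"dy": 0,"dz": 0,"yaw": 0,"fingers": 1},
    {"dx": 0,"dy": 0,"dz": 0,"yaw": 0,"fingers": 1},
    {"dx": 0,"dy": 0,"dz": 0,"yaw": 0,"fingers": 1},
    {"dx": 0,"dy": 0,"dz": 0,"yaw": 0,"fingers": 1},
    {"dx": 0,"dy": 0,"dz": 0,"yaw": 0,"fingers": 1},
    {"dx": 0,"dy": 0,"dz": 0,"yaw": 0,"fingers": 1},
  ],
)

```text
clock: 4.95
position: [0.5413, 0.1736, 0.1267]
tool_rot: [3.14, -0.001, 1.047]
force: [3.7, -3.0, 5.6]
grip_width: 0.0132
finger_force: 41.9
```

Emit:
drive_tool(
  targets=[
    {"dx": 0,"dy": 0,"dz": 0,"yaw": 0.06,"fingers": 1},
    {"dx": 0,"dy": 0,"dz": 0,"yaw": 0.06,"fingers": 1},
    {"dx": 0,"dy": 0,"dz": 0,"yaw": 0.06,"fingers": 1},
    {"dx": 0,"dy": 0,"dz": 0,"yaw": 0.06,"fingers": 1},
    {"dx": 0,"dy": 0,"dz": 0,"yaw": 0.06,"fingers": 1},
    {"dx": 0,"dy": 0,"dz": 0,"yaw": 0.06,"fingers": 1},
    {"dx": 0,"dy": 0,"dz": 0,"yaw": 0.06,"fingers": 1},
    {"dx": 0,"dy": 0,"dz": 0,"yaw": 0.06,"fingers": 1},
    {"dx": 0,"dy": 0,"dz": 0,"yaw": 0.06,"fingers": 1},
    {"dx": 0,"dy": 0,"dz": 0,"yaw": 0.06,"fingers": 1},
    {"dx": 0,"dy": 0,"dz": 0,"yaw": 0.05,"fingers": 1},
    {"dx": 0,"dy": 0,"dz": 0,"yaw": 0,"fingers": 1},
    {"dx": 0,"dy": 0,"dz": 0,"yaw": 0,"fingers": 1},
  ],
)

```text
clock: 6.25
position: [0.5404, 0.1751, 0.1267]
tool_rot: [-3.14, 0.0, 0.027]
force: [-2.5, 4.2, 11.5]
grip_width: 0.0131
finger_force: 42.8
```

```bash
python3 - <<'E'
from workcell import grab_frame,readout
import cv2
o=readout.observe();print(o["clock"],o["force"],o["moment"],o["tool_rot"])
E
```

```text
6.25 [-2.49725466  4.19484201 11.47733241] [ 1.11615113  0.72457235 -0.11978037] [-3.13990468e+00  3.15426709e-04  2.72239450e-02]
```

Emit:
drive_tool(
  targets=[
    {"dx": 0,"dy": 0,"dz": 0,"yaw": 0.02,"fingers": 1},
    {"dx": 0,"dy": 0,"dz": 0,"yaw": 0.02,"fingers": 1},
    {"dx": 0,"dy": 0,"dz": 0,"yaw": 0,"fingers": 1},
    {"dx": 0,"dy": 0,"dz": 0,"yaw": 0,"fingers": 1},
  ],
)

```text
clock: 6.65
position: [0.5404, 0.1751, 0.1267]
tool_rot: [-3.14, 0.0, -0.034]
force: [-2.4, 5.2, 12.9]
grip_width: 0.0132
finger_force: 48.7
```

```bash
python3 - <<'E'
from workcell import grab_frame,readout
o=readout.observe();print(o["clock"],o["force"],o["moment"],o["tool_rot"])
E
```

```text
6.65 [-2.36614931  5.17870096 12.90981937] [0.93294375 0.64655074 1.18481309] [-3.14015934e+00  4.17101068e-04 -3.38741875e-02]
```

The moment jumped to 1.2 N m, against about 0.1 for a click, so the dial is on its stop. Turning back 60°.

Emit:
drive_tool(
  targets=[
    {"dx": 0,"dy": 0,"dz": 0,"yaw": -0.06,"fingers": 1},
    {"dx": 0,"dy": 0,"dz": 0,"yaw": -0.06,"fingers": 1},
    {"dx": 0,"dy": 0,"dz": 0,"yaw": -0.06,"fingers": 1},
    {"dx": 0,"dy": 0,"dz": 0,"yaw": -0.06,"fingers": 1},
    {"dx": 0,"dy": 0,"dz": 0,"yaw": -0.06,"fingers": 1},
    {"dx": 0,"dy": 0,"dz": 0,"yaw": -0.06,"fingers": 1},
    {"dx": 0,"dy": 0,"dz": 0,"yaw": -0.06,"fingers": 1},
    {"dx": 0,"dy": 0,"dz": 0,"yaw": -0.06,"fingers": 1},
    {"dx": 0,"dy": 0,"dz": 0,"yaw": -0.06,"fingers": 1},
    {"dx": 0,"dy": 0,"dz": 0,"yaw": -0.06,"fingers": 1},
    {"dx": 0,"dy": 0,"dz": 0,"yaw": -0.06,"fingers": 1},
    {"dx": 0,"dy": 0,"dz": 0,"yaw": -0.03,"fingers": 1},
    {"dx": 0,"dy": 0,"dz": 0,"yaw": 0,"fingers": 1},
    {"dx": 0,"dy": 0,"dz": 0,"yaw": 0,"fingers": 1},
    {"dx": 0,"dy": 0,"dz": 0,"yaw": 0,"fingers": 1},
  ],
)

```text
clock: 8.15
position: [0.5413, 0.1735, 0.1267]
tool_rot: [3.141, -0.001, 1.046]
force: [3.1, -3.2, 7.2]
grip_width: 0.0134
finger_force: 42.0
```

```bash
python3 - <<'E'
from workcell import grab_frame,readout
o=readout.observe();print(o["clock"],o["force"],o["moment"],o["tool_rot"])
E
```

```text
8.15 [ 3.08192304 -3.21431226  7.19930388] [-0.65773915 -0.63000698  0.0442553 ] [ 3.14052110e+00 -6.46369768e-04  1.04636255e+00]
```

Emit:
drive_tool(
  targets=[
    {"dx": 0,"dy": 0,"dz": 0,"yaw": 0,"fingers": 0.3},
    {"dx": 0,"dy": 0,"dz": 0,"yaw": 0,"fingers": 0.3},
    {"dx": 0,"dy": 0,"dz": 0,"yaw": 0,"fingers": 0.3},
    {"dx": 0,"dy": 0,"dz": 0,"yaw": 0,"fingers": 0.3},
    {"dx": 0,"dy": 0,"dz": 0,"yaw": 0,"fingers": 0.3},
    {"dx": 0,"dy": 0,"dz": 0,"yaw": 0,"fingers": 0.3},
    {"dx": 0,"dy": 0,"dz": -0.1,"yaw": 0,"fingers": 0.3},
    {"dx": 0,"dy": 0,"dz": -0.2,"yaw": 0,"fingers": 0.3},
    {"dx": 0,"dy": 0,"dz": -0.3,"yaw": 0,"fingers": 0.3},
    {"dx": 0,"dy": 0,"dz": -0.3,"yaw": 0,"fingers": 0.3},
    {"dx": 0,"dy": 0,"dz": -0.3,"yaw": 0,"fingers": 0.3},
    {"dx": 0,"dy": 0,"dz": -0.3,"yaw": 0,"fingers": 0.3},
    {"dx": 0,"dy": 0,"dz": 0,"yaw": 0,"fingers": 0.3},
  ],
)

```text
clock: 9.45
position: [0.5421, 0.1739, 0.2806]
tool_rot: [3.138, -0.005, 1.047]
force: [-0.4, -0.8, -0.8]
grip_width: 0.0597
finger_force: 0.0
```

Emit:
drive_tool(
  targets=[
    {"dx": 0.3,"dy": -0.17,"dz": 0,"yaw": 0,"fingers": 0.3},
    {"dx": 0.3,"dy": -0.17,"dz": 0,"yaw": 0,"fingers": 0.3},
    {"dx": 0.3,"dy": -0.17,"dz": 0,"yaw": 0,"fingers": 0.3},
    {"dx": 0.3,"dy": -0.17,"dz": 0,"yaw": 0,"fingers": 0.3},
    {"dx": 0.3,"dy": -0.17,"dz": 0,"yaw": 0,"fingers": 0.3},
    {"dx": 0.3,"dy": -0.17,"dz": 0,"yaw": 0,"fingers": 0.3},
    {"dx": 0.3,"dy": -0.17,"dz": 0,"yaw": 0,"fingers": 0.3},
    {"dx": 0.3,"dy": -0.17,"dz": 0,"yaw": 0,"fingers": 0.3},
    {"dx": 0,"dy": 0,"dz": 0,"yaw": 0,"fingers": 0.3},
    {"dx": 0,"dy": 0,"dz": 0,"yaw": 0,"fingers": 0.3},
  ],
)

```text
clock: 10.45
position: [0.5424, 0.4499, 0.2757]
tool_rot: [3.141, 0.001, 1.048]
force: [-0.7, -0.6, -0.5]
grip_width: 0.0595
finger_force: 0.0
```

```bash
python3 - <<'E'
from workcell import grab_frame
import cv2
t=grab_frame("top");cv2.imwrite("pics/top2.png",t);cv2.imwrite("pics/z4.png",cv2.resize(t[175:275,120:300],None,fx=4.4,fy=4.4,interpolation=cv2.INTER_CUBIC))
E
```

```text
(no output)
```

View pics/z4.png

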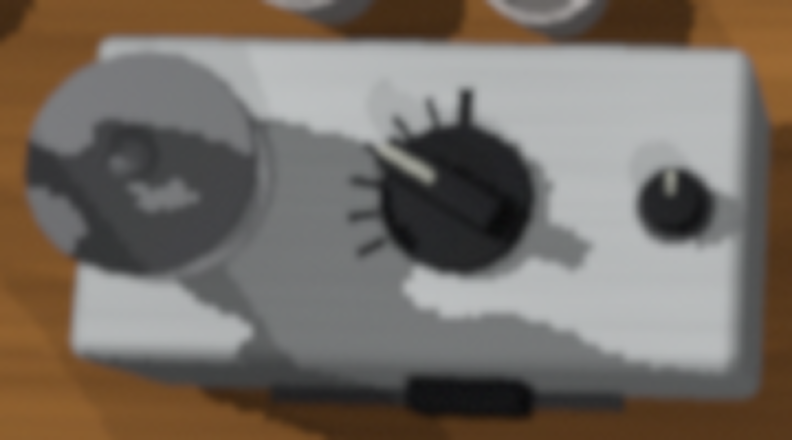

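The pointer, from (376,147) to (433,180), is on the fourth tick, three clicks from the stop. The timer knob's mark is unchanged and the arm is clear.

```bash
python3 -c "
from workcell import workorder
print(workorder.job_done())"
```

```text
the job is handed in; nothing more can be done
None
```

The burr dial was turned clockwise to its stop, felt as a sharp rise in torque, then turned back three clicks and released. The final picture shows its pointer on the three-click tick and the timer knob unmoved. The arm never went near the hotplate dial, and I handed the job in at about 10.5 s.

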